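Check the grill plate with the contact probe

TASK

Check that the switched-off table grill has cooled: turn the clamp knob on the probe stand anticlockwise, as seen from above, about a quarter turn so that its tongue swings clear of the probe, and lift the probe out. Then hold the probe with its tip inside the ring mark on the sloping grill plate, square to the plate, with the spring tip pressed lightly, about half-way in. Finish while still holding it there, leave the mug, tin, salt mill and timer where they are, and never press hard on the grill.

Things in the scene. Friction and masses are not known exactly. Their poses are not given: they have to be found in the camera images.
- probe_stand: fixed stand, 145 mm long (x), 70 mm wide, base plate 12 mm: at its front a grey block (56 x 56 mm, top at 44 mm) with a 16 mm bore right through in which the probe stands, axis at x = -45 mm; at its back a post with the clamp knob, axis at x = +45 mm. Origin: centre of the underside, on the worktop. It may be left or right of the grill.
- clamp_knob (a joint): clamp knob, rad about the vertical: 0 to 0.12 at the start = locked: its steel tongue (14 mm wide, 77 mm long from the axis, top 57.5 mm above the worktop) lies over the probe's guard disc and blocks lifting. Grows anticlockwise from above, stop at 1.57. The tongue is clear from about 0.6; over 1.0 is wanted. Friction 0.05 N m; stays where it is left.
- clamp_grip (a point): point on the knob's axis at mid grip, 81 mm above the worktop. The grip is an upright black bar 44 mm long, 14 mm wide, from 59.5 to 90.5 mm above the worktop; x axis along the bar, the tongue points along -x; z up. Mind the wall cabinet above the back of the worktop: its doors and their knobs begin 0.56 m ahead of the robot's base, from 0.46 m up; keep the wrist in front of it.
- probe: loose contact probe, about 0.1 kg, upright in the stand. Origin: on its axis, underside of its guard disc (44 mm wide, 6 mm thick), which rests on the block, 44 mm above the worktop. Above the disc a white square handle 22 x 22 mm, sides along x and y, to z = 68 mm; below, a 12 mm stem to z = -26 and the spring tip to z = -40 mm. z points away from the tip. Lift it 45 mm to clear the stand.
- probe_tip (a joint): how far the spring tip is pushed into the stem, in m: 0 = out, 0.012 = fully in. Push force is 0.8 N at the first movement, 3.2 N half-way, 5.6 N fully in.
- probe_foot (a point): centre of the flat copper contact foot (10 mm diameter) at the end of the spring tip, 40 mm below the probe's origin while the tip is out.
- grill: fixed table grill, 170 mm deep (x), 202 mm wide (242 over the side handles); its dark flat plate (152 x 184 mm) slopes down 12 degrees (0.209 rad) towards its front (-x); the plate's centre is at x = +35 mm, 50 mm above the worktop. A rim stands 6 mm above the plate at back and sides. Origin: on the worktop under the grill, 35 mm in front of its centre; z vertical.
- mark: the ring mark on the grill plate: thin bright ring, 32 mm inner and 38 mm outer diameter, with a small centre dot, flush with the plate and in the middle of its slope, at different places across its width. Origin: its centre on the plate surface; z axis square to the plate, up and away from it (leaning 12 degrees towards the grill's front).
- mug: bystander: white dotted mug, 82 x 114 x 91 mm; origin under its centre
- tin_tomato: bystander: tin, 75 mm diameter, 58 mm high; origin under its centre
- salt_mill: bystander: pale wooden mill, 54 mm diameter, 170 mm high; origin under its centre
- twist_timer: bystander: round kitchen timer, 64 mm diameter, 52 mm high; origin under its centre
Mind the look-alikes: they are no part of the job. Leave any pink or red look-alike of the probe alone.

How it is judged (in metres and radians):
On the way, in this order (a step that is already met when the one before it is completed fails the run):
1. the clamp knob is turned so that its tongue is clear of the probe (value of joint clamp_knob above 1 rad and z of probe in the frame of probe_stand below 0.05 m), for 0.1 s.
2. the probe is lifted out of the stand, held by the fingers (height (world z) of probe_foot above 0.046 m and contact force between the fingers and probe above 1 N), for 0.1 s.
At the end, for the whole second after the job is handed in: the probe is held by the fingers and still; the centre of its foot is within 11.5 mm of the mark's centre, its axis within 0.11 rad (6 degrees) of square to the plate, the spring tip pushed in by 2.5 to 10 mm, touching the grill with 1 to 8 N; the clamp knob still open (over 0.9 rad) (distance between probe_foot and mark below 0.0115 m and angle between the z axis of probe and the z axis of mark, either way round below 0.11 rad and angle between probe's own z axis and vertical below 0.6 rad and value of joint probe_tip between 0.0025 and 0.01 m and contact force between probe and grill between 1 and 8 N and contact force between the fingers and probe above 2 N and linear speed of probe below 0.02 m/s and value of joint clamp_knob above 0.9 rad); the arm keeps its last pose, push and grip.
It fails at once if the probe is pressed hard on the grill (over 15 N) (contact force between probe and grill above 15 N).
It fails at once if the robot itself pushes hard on the grill (over 15 N) (contact force between the arm and grill above 15 N).
It fails at once if a bystander is moved by more than 30 mm (distance of any of mug, tin_tomato, salt_mill, twist_timer from where it was at the start of the episode above 0.03 m).
It also fails if it takes over 59 s, if anything falls off the work surface, if the arm or the gripper's body presses on something with over 40 N, if the wrist force passes 120 N, or if a joint passes its speed limit or range.

ROBOT

A 6-joint arm with a two-finger parallel gripper is mounted at the origin on a cart in front of the work surface, level with it; the furniture and walls round the work are solid. World frame = base frame: x ahead of the robot, y to its left, z up, the work surface at z = 0. Lengths are in mm, angles in rad, forces in N, time in s.
With the tool pointing down it reaches from about 425 to 950 mm from the base axis. Payload 14.7 kg.
Tool frame: the origin (TCP) lies between the finger pads; the fingertips stand 8 mm ahead of it and the grasp point (between the pads) lies 11 mm behind it (bot.finger_overhang is the distance from the TCP to the fingertips, in mm); z points along the fingers, y is the line along which they close (so a half turn about z gives the same grasp; the last joint's range is limited). The gripper opens to 85 mm and grips with 20 to 120 N. Pads are 22 mm wide; open, the fingers measure 114 mm over their backs; the gripper's body (76 mm by 85 mm) begins 54 mm behind the grasp point. The pads swing forward as they close: fully open they stand 13 mm farther back than shut.
Start: joints at [1.15, 0.48, 1.596, -0, 1.065, -0.047], TCP at [237.327, 605.118, 217.497] pointing down, gripper open.
Joint ranges: [-2.75, 2.75], [-0.82, 2.05], [0.23, 2.67], [-1.56, 4.7], [0.09, 2.69], [-2.92, 2.92]. Speed limits (rad/s): [1.89, 1.89, 2.39, 3.01, 3.01, 3.01].

INTERFACE

Orientations are given as a 3x3 rotation matrix whose columns are the frame's x, y, z axes.
In Python, from workcell import bot gives the robot as it stands.
- The arm moves only by the shell command python3 -m creep 'ROWS' [OPENING]. ROWS is text: rows parted by semicolons, each of 4 numbers parted by spaces: the shift along the tool's x, y, z in mm, then the turn about the tool's z in rad. A call has 1 to 8 rows; each row is the pose to reach, as a shift and turn from the pose commanded when the call began, along the tool's axes at that moment; what a row does not reach only later rows make up. A row lasts 1/8 s, in which the tool goes at most 62.5 mm and 10.7 degrees, less where a joint would pass 70% of its speed; a pose out of reach is approached as far as the arm can. A call with a gripper value outside its range is refused whole. OPENING is the closure, from 0 (fully open) to 1 (shut), set as the call begins (- or left out, the last holds). The fingers move at their own pace and stop on an object; the grip force is fixed at half the most. Time passes only in rows, so rows that repeat a pose let the fingers close. It gives the time, the measured TCP pose, the force, the opening and the grip force at its end, in the units of the state.
- bot.read_state(): the state, without advancing time (a new reading comes with each control period).
- bot.snapshot(name): name is "scene" or "top"; returns a dict with "image" (480x640x3 uint8, blue, green, red), "depth" (480x640 float32, mm along the optical axis (not along the pixel's ray), 0 where there is no reading), "mtx" (3x3 intrinsics, pixels), "D" ([k1, k2, p1, p2, k3] as OpenCV has them; the pictures are not rectified), "rvec" (rotation vector, rad) and "tvec" (3), from world to camera coordinates, as OpenCV has them. Camera axes: x right, y down, z forward; pixel columns grow to the right and rows downward; lengths in mm; the calibration is good to about 2 mm. A picture is of the moment at which its call begins.
- bot.sign_off(): hands the job in; it is judged then, once.
Trained networks look in the newest picture that a camera, given by its name, has taken for a name from the list of things; names that differ only in an ending like _2 or _b are one class to them, and where a whole thing is asked for, a point or a joint stands for the part that bears it (a point fixed in the world has none). Each returns a list of dicts, best first, with "score" (0 to 1); they miss things now and then, are a little off and sometimes report something else, mostly with a low value. They report only what shows in the picture. A call takes as long as a camera call. They do not tell look-alikes from the thing itself.
- bot.look_for(camera, target): "rect" ([centre column, centre row, width, height] in pixels, round what is visible of it).
- bot.outline_of(camera, target): "region" (480x640 bool, what is visible of it) and "rect" ([centre column, centre row, width, height] in pixels, round what is visible of it).
- bot.spot_point(camera, target): "pixel" ([column, row] in pixels: a listed point, or the origin of a listed thing).
The state is a dict: "time_s": time; "joints": joint angles; "joint_velocities": joint speeds; "joint_torque": joint torques, N m; "position": TCP position; "eef_rot": TCP orientation; "ft_force": force on the tool from outside, world axes, zero at the start; "wrist_torque": the same for the moment, N m; "opening": opening from 0.0 (shut) to 1.0 (fully open); "grip_force": force on a finger pad.
Only numpy, scipy, OpenCV 4.12 (cv2) and the standard library are available. Lean on these libraries where they do the work, as an engineer would, in place of code of your own. Each camera call takes 0.05 s, during which the arm holds its last target. There are 200 camera calls.

## Working session

There is one attempt and no reset: what is moved stays moved. The work goes in short steps, Python scripts to look and compute and a shell command to move; the robot and the scene stay as the last step left them, time stands still between calls to the robot, and variables do not carry over. Pictures are saved under pics/ and viewed, at most 10 in all, crops included, and the job is handed in when it is done.

```bash
ls; mkdir -p pics; cat > h.py <<'E'
import numpy as np, cv2
from workcell import bot
def cam(s):
    R=cv2.Rodrigues(np.array(s["rvec"],float))[0]; return R,np.array(s["tvec"],float).ravel()
def ray(s,px):
    R,t=cam(s); u=cv2.undistortPoints(np.array([[px]],float),np.array(s["mtx"],float),np.array(s["D"],float))[0,0]
    return -R.T@t, R.T@np.array([u[0],u[1],1.])
def at_z(s,px,z):
    o,d=ray(s,px); return o+d*(z-o[2])/d[2]
def at_d(s,px):
    o,d=ray(s,px); c,r=int(round(px[0])),int(round(px[1])); w=s["depth"][r-1:r+2,c-1:c+2]; w=w[w>0]
    return o+d*np.median(w) if len(w) else None
def cloud(s,m):
    rr,cc=np.nonzero(m&(s["depth"]>0)); R,t=cam(s)
    u=cv2.undistortPoints(np.stack([cc,rr],1).astype(float)[:,None],np.array(s["mtx"],float),np.array(s["D"],float))[:,0]
    P=np.c_[u,np.ones(len(u))]*s["depth"][rr,cc][:,None]; return (P-t)@R
def proj(s,P):
    return cv2.projectPoints(np.array(P,float).reshape(-1,3),np.array(s["rvec"],float),np.array(s["tvec"],float),np.array(s["mtx"],float),np.array(s["D"],float))[0][:,0]
E
python3 - <<'E'
from h import *
np.set_printoptions(precision=1,suppress=True)
for c in ("scene","top"):
    s=bot.snapshot(c); cv2.imwrite(f"pics/{c}0.png",s["image"]); print(c,"cam at",ray(s,(320,240))[0])
    for n in ("probe_stand","clamp_grip","clamp_knob","probe","probe_foot","mark","grill","mug","tin_tomato","salt_mill","twist_timer"):
        for d in bot.spot_point(c,n)[:3]:
            print(c,n,round(d["score"],2),np.array(d["pixel"]),at_d(s,d["pixel"]))
    
print(bot.read_state()["eef_rot"])
E
```

```text
pics
scene cam at [-109.9 -590.1  598.4]
scene probe_stand 0.95 [343.  325.6] [ 424.8 -200.    11.7]
scene clamp_grip 0.7 [323.2 301.7] [ 384.6 -185.2   88.1]
scene clamp_grip 0.52 [344.7 326.2] [ 426.2 -203.    10.7]Traceback (most recent call last):
  File "<stdin>", line 6, in <module>
ValueError: it knows: clamp_grip, grill, mark, mug, probe, probe_foot, probe_stand, salt_mill, tin_tomato, twist_timer
```

```bash
python3 - <<'E'
from h import *
np.set_printoptions(precision=1,suppress=True)
for c in ("scene","top"):
    s=bot.snapshot(c); cv2.imwrite(f"pics/{c}0.png",s["image"]); print(c,"cam at",ray(s,(320,240))[0])
    for n in ("probe_stand","clamp_grip","probe","mark","grill","mug","tin_tomato","salt_mill","twist_timer"):
        for d in bot.spot_point(c,n)[:3]:
            print(c,n,round(d["score"],2),np.array(d["pixel"]),at_d(s,d["pixel"]))
print(bot.read_state()["eef_rot"])
E
```

```text
scene cam at [-109.9 -590.1  598.4]
scene probe_stand 0.7 [340.5 325.1] [ 423.5 -195.    11.1]
scene probe_stand 0.33 [317.6 235.6] [599.1   3.2  58.7]
scene clamp_grip 0.67 [323.5 302.8] [ 384.9 -185.5   85.5]
scene probe 0.98 [424.6 319.9] [ 496.9 -331.1   45.8]
scene probe 0.95 [361.8 299. ] [ 473.3 -209.1   50. ]
scene probe 0.73 [189.2 252. ] [387.1 217.6  38.4]
scene mark 0.44 [191.9 221.7] [469.8 311.6  52.1]
scene grill 0.56 [188.8 248.1] [395.6 229.7  40.3]
scene mug 0.95 [317.4 234.4] [600.8   5.2  60.5]
scene tin_tomato 0.63 [400.1 246. ] [ 739.7 -141.    14.1]
scene salt_mill 0.74 [326.3 248. ] [607.  -16.2  27.5]
scene twist_timer 0.72 [500.3 316.5] [ 618.  -428.5   23. ]
top cam at [ 322.2  -36.5 1385.6]
top probe_stand 0.85 [379.  287.9] [ 431.7 -188.1   59.9]
top clamp_grip 0.7 [382.1 303.5] [ 394.  -193.6   61.8]
top probe 0.55 [425.6 291.3] [ 417.2 -290.9  106.9]
top probe 0.48 [386.1 265.4] [ 479.3 -201.   113.7]
top mark 0.73 [177.1 282. ] [460.  301.   49.3]
top grill 0.81 [192.9 297. ] [423.1 263.5  43.4]
top mug 0.75 [463.1 205. ] [ 634.7 -409.7   50. ]
top mug 0.69 [272.9 192.2] [683.2  67.8  36.4]
top tin_tomato 0.44 [343.9 163. ] [597.5 -86.4 530. ]
top salt_mill 0.79 [298.7 219.2] [596.4   1.5 106.6]
top twist_timer 0.92 [461.  206.1] [ 631.8 -404.    51. ]
top twist_timer 0.62 [381.1 290.7] [ 425.  -193.2   57.2]
[[-0.9  0.4 -0. ]
 [ 0.4  0.9 -0. ]
 [ 0.  -0.  -1. ]]
```

View pics/scene0.png

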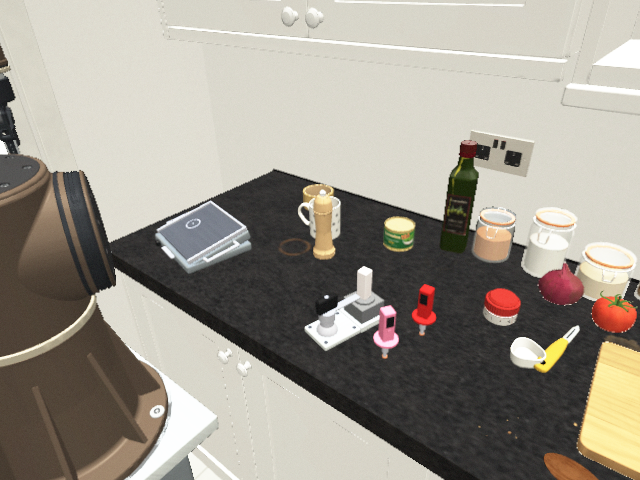

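View pics/top0.png

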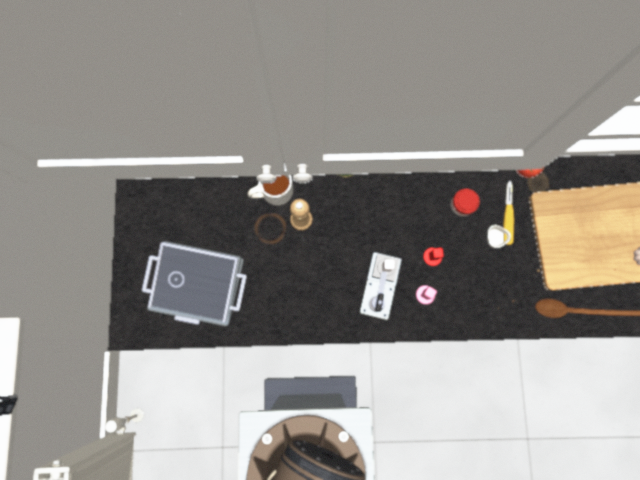

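The top view has the grill at (195,285) with its ring at (177,280). The stand is at (381,286), with the black clamp knob at (379,302) near the robot and the probe on the far side.

Probe candidates in the top view are white in the stand (388,266), pink (427,294) and red (433,256). In the scene view they are white (364,285), pink (387,325) and red (427,303). I choose the white one and will check it in a crop.

```bash
cat > meas.py <<'E'
from h import *
np.set_printoptions(precision=2,suppress=True)
S={c:bot.snapshot(c) for c in ("scene","top")}
for c,s in S.items():
    for n,zl,xy in (("clamp_grip",(78,100),(392,-193)),("probe",(98,125),(479,-203)),("probe_stand",(4,20),(430,-195)),("grill",(-5,90),(440,270))):
        for d in bot.outline_of(c,n)[:3]:
            P=cloud(s,d["region"]); k=(P[:,2]>zl[0])&(P[:,2]<zl[1])&(np.hypot(P[:,0]-xy[0],P[:,1]-xy[1])<(200 if n=="grill" else 110 if n=="probe_stand" else 45)); P=P[k]
            if len(P)<5: continue
            r=cv2.minAreaRect(P[:,:2].astype(np.float32)); print(c,n,round(d["score"],2),len(P),"med",np.median(P,0),"rect",np.array(r[0]),np.array(r[1]),round(r[2],1))
    for n in ("clamp_grip","probe","mark"):
        for d in bot.spot_point(c,n)[:2]: print(c,n,round(d["score"],2),np.array(d["pixel"]),"z81",at_z(s,d["pixel"],81)[:2],"z44",at_z(s,d["pixel"],44)[:2],"z50",at_z(s,d["pixel"],50)[:2])
a=S["scene"]["image"][255:365,285:445]; b=S["top"]["image"][240:330,345:445]
a=cv2.resize(a,(640,440),interpolation=2); b=cv2.resize(b,(0,0),fx=4.4*1.1,fy=440/90,interpolation=2)
cv2.imwrite("pics/crop1.png",cv2.resize(np.hstack([a,b]),(800,312)))
st=bot.read_state(); R=np.array(st["eef_rot"]); print(st["position"],R,st["opening"])
E
python3 meas.py
```

```text
scene clamp_grip 0.73 210 med [ 392.98 -184.96   88.42] rect [ 395.38 -182.93] [14.21 43.53] 76.4
scene probe 0.89 156 med [ 477.42 -209.08  109.92] rect [ 481.96 -206.11] [22.37 23.14] 89.7
scene probe_stand 0.91 1281 med [ 420.46 -201.33   11.  ] rect [ 432.43 -193.2 ] [ 72.02 137.71] 74.3
scene grill 0.59 4261 med [444.25 230.58  44.43] rect [473.31 282.2 ] [301.23 237.62] 53.4
scene grill 0.19 100 med [468.8  304.92  51.2 ] rect [469.44 307.71] [39.72 35.17] 74.2
scene clamp_grip 0.73 [343.7 325.1] z81 [ 363.33 -246.29] z44 [ 397.18 -221.71] z50 [ 391.69 -225.69]
scene clamp_grip 0.66 [326.  302.1] z81 [ 393.59 -184.32] z44 [ 429.6 -155.3] z50 [ 423.76 -160.01]
scene probe 0.91 [424.3 317.4] z81 [ 463.68 -344.16] z44 [ 504.7  -326.57] z50 [ 498.05 -329.43]
scene probe 0.74 [385.  341.2] z81 [ 372.95 -321.81] z44 [ 407.48 -302.62] z50 [ 401.88 -305.73]
scene mark 0.6 [192.9 220.7] z81 [443.78 266.11] z44 [483.38 327.34] z50 [476.96 317.41]
top clamp_grip 0.8 114 med [ 396.15 -183.22   89.84] rect [ 396.58 -184.15] [14.17 43.3 ] 76.1
top grill 0.66 6279 med [454.13 258.26  48.08] rect [459.22 270.48] [260.19 190.88] 78.3
top clamp_grip 0.72 [381.4 302.2] z81 [ 396.07 -189.8 ] z44 [ 398.16 -194.14] z50 [ 397.82 -193.44]
top probe 0.72 [385.1 264. ] z81 [ 486.79 -203.03] z44 [ 491.46 -207.75] z50 [ 490.7  -206.99]
top probe 0.61 [434.  256.5] z81 [ 502.02 -321.59] z44 [ 507.12 -329.67] z50 [ 506.29 -328.36]
top mark 0.63 [177.  280.2] z81 [461.02 293.29] z44 [464.96 302.64] z50 [464.32 301.13]
[237.32 605.08 217.49] [[-0.93  0.37 -0.  ]
 [ 0.37  0.93 -0.  ]
 [ 0.   -0.   -1.  ]] 1.0033360266346512
```

View pics/crop1.png

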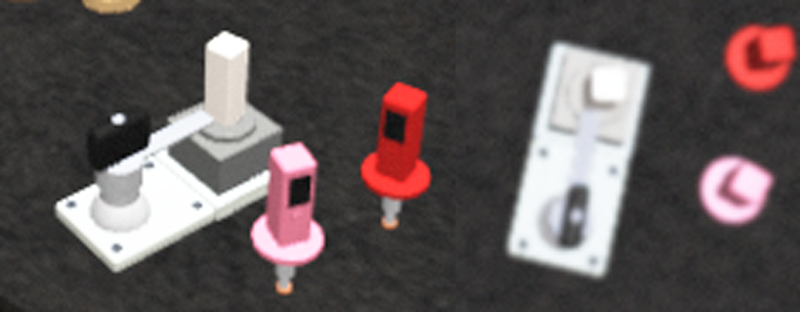

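The crop shows the white probe in the grey block with the tongue from the black knob lying over its disc. The pink and red probes stand free, so the white one is the right choice. Next I refine the mark and plate, and work out the first rows.

```bash
cat > go.py <<'E'
from h import *
import sys
def rows(*wps):
    """wps: (x,y,z,tool-x angle deg); prints shifts from present measured pose"""
    st=bot.read_state(); R=np.array(st["eef_rot"]); p=np.array(st["position"]); a0=np.degrees(np.arctan2(R[1,0],R[0,0]))
    print("now",p.round(1),"ang",a0.round(1),"j",np.round(st["joints"],2))
    for w in wps: print((R.T@(np.array(w[:3])-p)).round(1),"turn",-round(np.radians(w[3]-a0),3))
E
python3 - <<'E'
from go import *
np.set_printoptions(precision=2,suppress=True)
for c in ("scene","top"):
    s=bot.snapshot(c); g=s["image"].astype(float).mean(2)
    o=bot.outline_of(c,"grill")
    P=cloud(s,o[0]["region"])
    p0=np.array([465,302,50.]); k=np.hypot(*(P-p0)[:,:2].T)<55; Q=P[k]
    for _ in range(5):
        m=Q.mean(0); n=np.linalg.svd(Q-m)[2][2]; n*=np.sign(n[2]); Q2=P[k]; d=(P[k]-m)@n; Q=Q2[abs(d)<2.5]
    print(c,"plane at",m,"n",n,"tilt",np.degrees(np.arccos(n[2])),"downhill dir",np.degrees(np.arctan2(n[1],n[0])), "z at mark", m[2]-((p0-m)[:2]@n[:2])/n[2])
    px0=proj(s,p0 if c=="top" else [470,309,51])[0]; c0,r0=px0.round().astype(int); w=14
    W=g[r0-w:r0+w+1,c0-w:c0+w+1]; B=np.clip(W-np.median(W)-20,0,None)
    rr,cc=np.nonzero(B>0); O,_=ray(s,(c0,r0)); pts=[]
    for r,q in zip(rr,cc):
        O,d=ray(s,(c0-w+q,r0-w+r)); pts.append(O+d*((m-O)@n)/(d@n))
    pts=np.array(pts); print(len(pts),"centroid",pts.mean(0))
    e=cv2.fitEllipse(pts[:,:2].astype(np.float32)); print("ellipse",e)
    for i in range(4):
        cen=pts.mean(0) if i==0 else cen
        rad=np.linalg.norm(pts-cen,axis=1); kk=(rad>10)&(rad<24); A=pts[kk,:2]
        sol=np.linalg.lstsq(np.c_[2*A,np.ones(len(A))],(A**2).sum(1),rcond=None)[0]; cen=np.r_[sol[:2],m[2]-((sol[:2]-m[:2])@n[:2])/n[2]]
    print("circle",cen,"r",np.sqrt(sol[2]+sol[:2]@sol[:2]),kk.sum())
rows((340,450,217,125),(440,260,217,80),(470,0,217,35),(396,-183.5,217,-14.6),(396,-183.5,100,-14.6))
E
```

```text
scene plane at [463.11 299.92  49.82] n [-0.2   0.05  0.98] tilt 11.988992851045259 downhill dir 167.4059235490341 z at mark 50.11750842436951
184 centroid [481.37 336.9   51.89]
ellipse ((483.92645263671875, 338.5359802246094), (50.499755859375, 105.2813720703125), 155.03492736816406)
circle [481.63 337.74  51.91] r 19.515026908704215 46
top plane at [464.31 301.29  49.4 ] n [-0.2   0.04  0.98] tilt 11.85765876509148 downhill dir 168.7847257350578 z at mark 49.51772506495186
172 centroid [467.27 304.39  49.89]
ellipse ((467.37078857421875, 304.25872802734375), (35.62419509887695, 37.55181121826172), 177.7350616455078)
circle [467.36 304.28  49.91] r 17.67366504807039 161
now [237.4 605.1 217.5] ang 158.6 j [ 1.15  0.48  1.6  -0.    1.07 -0.05]
[-152.2 -106.9    0.5] turn 0.586
[-314.7 -247.3    0.5] turn 1.372
[-437.5 -478.4    0.5] turn 2.157
[-435.7 -676.2    0.5] turn 3.023
[-435.7 -676.3  117.5] turn 3.023
```

```bash
python3 -m creep '-50 -35 0 0.18; -100 -70 0 0.36; -152 -107 0 0.54; -200 -150 0 0.72; -250 -190 0 0.9; -290 -225 0 1.08; -315 -247 0 1.26; -340 -295 0 1.4' 0
python3 - <<'E'
from go import *
rows((470,0,217,35),(396,-183.5,217,-14.6),(396,-183.5,100,-14.6))
E
```

```text
time_s: 3.15
position: [447.4, 205.6, 217.7]
eef_rot: [[0.206, 0.978, 0.001], [0.978, -0.206, 0.001], [0.001, 0.001, -1.0]]
ft_force: [0.7, -0.0, -0.3]
opening: 0.998
grip_force: 0.0
now [447.4 205.6 217.7] ang 78.1 j [0.37 0.26 1.95 0.   0.93 0.58]
[-196.5   64.6    0.6] turn 0.752
[-391.3   30.     0.4] turn 1.618
[-391.4   29.9  117.4] turn 1.618
```

```bash
python3 -m creep '-50 20 0 0.18; -100 40 0 0.36; -150 55 0 0.54; -196 64 0 0.72; -250 64 0 0.9; -300 55 0 1.08; -350 45 0 1.26; -391 30 0 1.44' 0
python3 - <<'E'
from go import *
rows((396,-183.5,217,-14.6),(396,-183.5,120,-14.6))
s=bot.snapshot("top")
E
```

```text
time_s: 4.15
position: [396.1, -184.4, 217.7]
eef_rot: [[0.997, -0.079, 0.001], [-0.079, -0.997, -0.0], [0.001, 0.0, -1.0]]
ft_force: [0.5, -0.2, -0.3]
opening: 1.0
grip_force: 0.0
now [ 396.1 -184.4  217.7] ang -4.5 j [-0.51  0.18  2.06 -0.    0.9   1.14]
[-0.2 -0.9  0.7] turn 0.176
[-0.3 -1.  97.7] turn 0.176
```

```bash
python3 -m creep '0 -1 40 0.17; 0 -1 80 0.17; 0 -1 120 0.17; 0 -1 144 0.17; 0 -1 144 0.17' 0 && python3 -m creep '0 0 0 0; 0 0 0 0; 0 0 0 0; 0 0 0 0; 0 0 0 0; 0 0 0 0' 1
python3 - <<'E'
from go import *
rows((396,-183.5,73,-14.6))
E
```

```text
time_s: 4.82
position: [395.8, -181.1, 72.4]
eef_rot: [[0.971, -0.24, -0.003], [-0.24, -0.971, 0.001], [-0.003, -0.001, -1.0]]
ft_force: [-0.3, -1.0, 1.2]
opening: 0.996
grip_force: 0.0
time_s: 5.58
position: [397.0, -182.8, 74.2]
eef_rot: [[0.971, -0.239, 0.001], [-0.239, -0.971, -0.002], [0.001, 0.001, -1.0]]
ft_force: [-8.1, -14.1, 12.7]
opening: 0.134
grip_force: 58.7
now [ 397.  -182.8   74.2] ang -13.8 j [-0.5   0.42  2.2  -0.    0.52  1.31]
[-0.8  0.9  1.2] turn 0.013
```

```bash
python3 -m creep '0 0 0 -0.17; 0 0 0 -0.35; 0 0 0 -0.52; 0 0 0 -0.7; 0 0 0 -0.87; 0 0 0 -1.05; 0 0 0 -1.22; 0 0 0 -1.35' && python3 -m creep '0 0 0 0; 0 0 0 0'
```

```text
time_s: 6.58
position: [398.0, -184.3, 74.3]
eef_rot: [[0.441, 0.897, 0.003], [0.897, -0.441, -0.004], [-0.002, 0.004, -1.0]]
ft_force: [-10.0, -30.0, 5.3]
opening: 0.123
grip_force: 58.7
time_s: 6.82
position: [398.0, -184.3, 74.3]
eef_rot: [[0.446, 0.895, 0.003], [0.895, -0.446, -0.004], [-0.002, 0.004, -1.0]]
ft_force: [-9.2, -30.2, 5.7]
opening: 0.122
grip_force: 58.7
```

```bash
python3 -m creep '0 0 0 0; 0 0 0 0; 0 0 0 0; 0 0 0 0' 0 && python3 -m creep '0 0 -50 0; 0 0 -100 0; 0 0 -150 0; 0 0 -150 0.1;-60 60 -150 0.28;-110 110 -150 0.46;-150 150 -150 0.64;-150 150 -150 0.64' 0
cat > look.py <<'E'
from go import *
import sys
np.set_printoptions(precision=2,suppress=True)
tag=sys.argv[1]; T=[]
for c in ("scene","top"):
    s=bot.snapshot(c)
    for n,zl,xy in (("clamp_grip",(78,100),(397,-184)),("probe",(98,125),(481,-206))):
        for d in bot.outline_of(c,n)[:3]:
            P=cloud(s,d["region"]); P=P[(P[:,2]>zl[0])&(P[:,2]<zl[1])&(np.hypot(P[:,0]-xy[0],P[:,1]-xy[1])<40)]
            if len(P)<5: continue
            r=cv2.minAreaRect(P[:,:2].astype(np.float32)); print(c,n,len(P),"med",np.median(P,0),"rect",np.array(r[0]),np.array(r[1]),round(r[2],1))
    b=s["image"][255:365,285:445] if c=="scene" else s["image"][235:345,330:490]
    T.append(cv2.resize(b,(400,275),interpolation=2))
cv2.imwrite(f"pics/{tag}.png",np.hstack(T))
E
python3 look.py turned; python3 -c "
from go import *
rows((481,-206,223,-14.6),(481,-206,83,-14.6))"
```

```text
time_s: 7.32
position: [396.7, -181.5, 73.5]
eef_rot: [[0.446, 0.895, -0.0], [0.895, -0.446, 0.0], [0.0, -0.0, -1.0]]
ft_force: [0.2, 0.7, -0.9]
opening: 0.954
grip_force: 0.0
time_s: 8.32
position: [464.6, -385.9, 223.0]
eef_rot: [[0.895, 0.447, 0.0], [0.447, -0.895, -0.0], [0.0, 0.001, -1.0]]
ft_force: [0.2, 0.7, -0.1]
opening: 1.002
grip_force: 0.0
scene clamp_grip 180 med [ 392.69 -186.48   88.95] rect [ 395.73 -182.43] [44.85 14.07] 64.7
scene probe 158 med [ 477.43 -209.08  109.99] rect [ 483.08 -206.41] [25.46 22.23] 2.7
top clamp_grip 115 med [ 396.26 -183.38   89.9 ] rect [ 396.9 -184.1] [43.67 13.98] 64.2
top probe 93 med [ 482.71 -206.96  111.7 ] rect [ 483.93 -207.39] [21.76 22.78] 88.1
now [ 463.6 -381.8  223.4] ang 26.8 j [-0.74  0.41  1.71  0.    1.03  0.36]
[  94.9 -148.9    0.5] turn 0.723
[  94.9 -148.8  140.5] turn 0.723
```

View pics/turned.png

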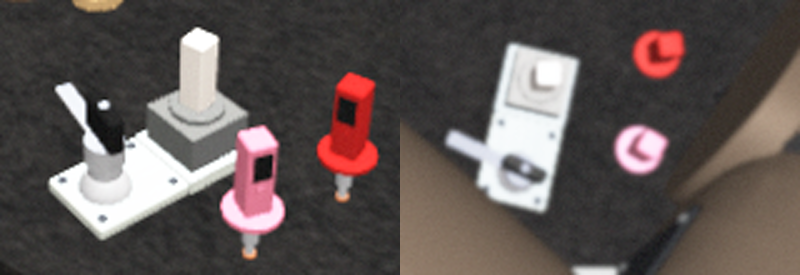

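The knob bar is now at 64.5°, about 1.37 rad from its start, and the tongue is clear. The probe is at about (483.3,-206.5) with its handle square to the world axes. I go in with tool x at 0°.

```bash
python3 -c "
from go import *
rows((483.3,-206.5,223,0),(483.3,-206.5,81,0))"
python3 -m creep '35 -50 0 0.15; 70 -100 0 0.3; 97 -149 0 0.468; 97 -149 0 0.468; 97 -149 50 0.468; 97 -149 100 0.468; 97 -149 142 0.468; 97 -149 142 0.468' 0
python3 -c "
from go import *
rows((483.3,-206.5,81,0))"
```

```text
now [ 463.6 -381.8  223.4] ang 26.8 j [-0.74  0.41  1.71  0.    1.03  0.36]
[  96.7 -147.5    0.5] turn 0.468
[  96.8 -147.3  142.5] turn 0.468
time_s: 9.62
position: [481.3, -205.3, 79.6]
eef_rot: [[1.0, 0.001, -0.005], [0.001, -1.0, 0.002], [-0.005, -0.002, -1.0]]
ft_force: [-0.3, 0.6, 0.6]
opening: 1.001
grip_force: 0.0
now [ 481.3 -205.3   79.6] ang 0.1 j [-0.46  0.5   2.   -0.    0.64  1.11]
[ 2.   1.2 -1.4] turn 0.001
```

```bash
python3 -m creep '0 0 0 0; 0 0 0 0' 0; python3 -m creep '0 0 0 0; 0 0 0 0; 0 0 0 0; 0 0 0 0; 0 0 0 0; 0 0 0 0' 1
```

```text
time_s: 9.88
position: [484.5, -206.7, 83.4]
eef_rot: [[1.0, 0.0, 0.003], [0.0, -1.0, -0.001], [0.003, 0.001, -1.0]]
ft_force: [0.2, 0.3, 0.1]
opening: 0.999
grip_force: 0.0
time_s: 10.62
position: [483.6, -206.3, 81.7]
eef_rot: [[1.0, -0.0, 0.0], [-0.0, -1.0, -0.0], [0.0, 0.0, -1.0]]
ft_force: [-1.1, 0.3, 5.3]
opening: 0.241
grip_force: 58.4
```

Gripped. The tool can't tilt, so I use the bore to pivot the probe in the grip. I lift 14 mm so that only 12 mm of stem is engaged, then draw the handle back so the bore's rim swings the foot forward by about 12°.

```bash
python3 -m creep '0 0 -5 0; 0 0 -10 0; 0 0 -14 0; 0 0 -14 0'; python3 -m creep '-2 0 0 0; -4 0 0 0; -6 0 0 0; -8 0 0 0; -8 0 0 0';  python3 -m creep '0 0 0 0'
```

```text
time_s: 11.12
position: [483.6, -206.3, 95.9]
eef_rot: [[1.0, -0.0, 0.001], [-0.0, -1.0, -0.0], [0.001, 0.0, -1.0]]
ft_force: [0.5, -0.4, -1.4]
opening: 0.243
grip_force: 58.7
time_s: 11.75
position: [476.3, -206.6, 95.7]
eef_rot: [[1.0, -0.0, 0.002], [-0.0, -1.0, -0.001], [0.002, 0.001, -1.0]]
ft_force: [6.3, -0.5, -4.3]
opening: 0.236
grip_force: 58.9
time_s: 11.88
position: [476.3, -206.6, 95.7]
eef_rot: [[1.0, -0.0, 0.002], [-0.0, -1.0, -0.001], [0.002, 0.001, -1.0]]
ft_force: [6.6, -0.7, -2.6]
opening: 0.238
grip_force: 58.9
```

```bash
python3 -m creep '-2 0 0 0; -4 0 0 0; -6 0 0 0; -8.5 0 0 0; -8.5 0 0 0';  python3 -m creep '2 0 0 0;2 0 0 0'
cat > tilt.py <<'E'
from go import *
import sys
np.set_printoptions(precision=2,suppress=True)
st=bot.read_state(); p=np.array(st["position"]); print(p,st["ft_force"],st["opening"])
T=[]
for c in ("scene","top"):
    s=bot.snapshot(c); u,v=proj(s,p-[0,0,30])[0].round().astype(int); h=55 if c=="scene" else 40
    u=np.clip(u,80,559); v=np.clip(v,60,419)
    T.append(cv2.resize(s["image"][v-60:v+60,u-80:u+80],(400,300),interpolation=2)); print(c,"crop origin",u-80,v-60)
    for d in bot.outline_of(c,"probe")[:3]: print(c,round(d["score"],2),np.array(d["rect"]))
cv2.imwrite(f"pics/{sys.argv[1]}.png",np.hstack(T))
E
python3 tilt.py tilt1
```

```text
time_s: 12.5
position: [467.6, -206.6, 95.7]
eef_rot: [[1.0, -0.0, 0.002], [-0.0, -1.0, -0.001], [0.002, 0.001, -1.0]]
ft_force: [5.8, -1.6, -2.1]
opening: 0.24
grip_force: 58.8
time_s: 12.75
position: [468.8, -206.1, 95.4]
eef_rot: [[1.0, -0.0, -0.0], [-0.0, -1.0, 0.0], [-0.0, -0.0, -1.0]]
ft_force: [1.1, -0.8, 0.1]
opening: 0.244
grip_force: 59.0
[ 468.78 -206.14   95.44] [ 1.08 -0.81  0.11] 0.24376048323896235
scene crop origin 279 233
scene 0.96 [425.3 310.7  27.2  50. ]
scene 0.94 [387.5 332.3  24.2  53. ]
scene 0.8 [360.9 282.2  28.8  36.7]
top crop origin 306 212
```

View pics/tilt1.png

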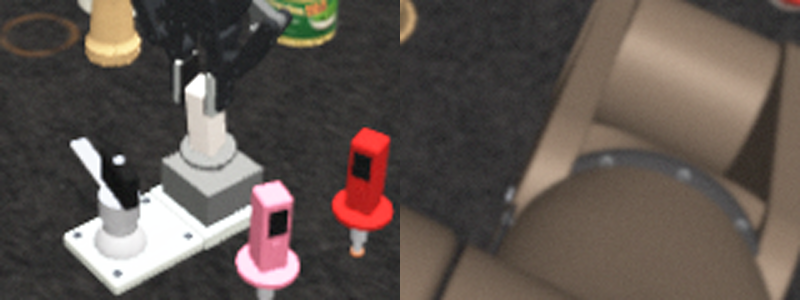

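```bash
python3 -m creep '-2 0 -10 0; -4 0 -20 0; -6 0 -30 0; -8 0 -40 0; -8 0 -70 0; -8 0 -110 0; -8 0 -110 0'
cat >> tilt.py <<'E'
s=bot.snapshot("scene"); 
for d in bot.outline_of("scene","probe")[:4]:
    P=cloud(s,d["region"]); k=np.hypot(P[:,0]-p[0],P[:,1]-p[1])<60; 
    if k.sum()<40: continue
    np.save("probe.npy",P[k]); print("n",k.sum(),"z range",np.percentile(P[k,2],[2,50,98]), np.array(d["rect"]))
    v=np.zeros((480,640),np.uint8); v[d["region"]]=255; cv2.imwrite("mask.png",v)
E
python3 tilt.py tilt2
```

```text
time_s: 13.82
position: [462.1, -206.8, 208.4]
eef_rot: [[1.0, -0.0, 0.004], [-0.0, -1.0, -0.002], [0.004, 0.002, -1.0]]
ft_force: [0.3, -0.1, -0.8]
opening: 0.242
grip_force: 59.1
[ 462.1  -206.84  208.44] [ 0.3  -0.1  -0.81] 0.24181872111445454
scene crop origin 279 184
scene 0.93 [386.8 331.8  22.5  54.1]
scene 0.71 [423.7 309.9  26.2  51.1]
scene 0.69 [360.8 237.2  26.7  48.8]
top crop origin 313 209
n 648 z range [137.49 187.93 235.27] [361.5 239.2  29.   50.7]
```

View pics/tilt2.png

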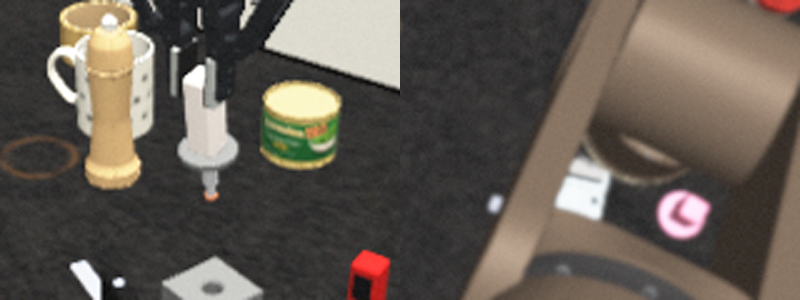

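```bash
cat > fit.py <<'E'
from go import *
from scipy.optimize import least_squares
np.set_printoptions(precision=2,suppress=True)
def box(Q,c,h):
    q=abs(Q-c)-h; return np.linalg.norm(np.maximum(q,0),axis=1)+np.minimum(q.max(1),0)
def cyl(Q,r,z0,z1):
    q=np.c_[np.hypot(Q[:,0],Q[:,1])-r,abs(Q[:,2]-(z0+z1)/2)-(z1-z0)/2]; return np.linalg.norm(np.maximum(q,0),axis=1)+np.minimum(q.max(1),0)
def model(Q): return np.min([box(Q,np.array([0,0,37]),np.array([11,11,31])),cyl(Q,22,0,6),cyl(Q,6,-26,0),cyl(Q,4,-40,-26)],0)
def fit(P,p,yaw):
    """tilt>0: handle top leans to tool -x. yaw = tool x angle (deg)"""
    c,s=np.cos(np.radians(yaw)),np.sin(np.radians(yaw)); Z=np.array([[c,-s,0],[s,c,0],[0,0,1]])
    def rot(t,r): return Z@cv2.Rodrigues(np.array([0,-t,0.]))[0]@cv2.Rodrigues(np.array([r,0,0.]))[0]
    f=lambda v: model((P-v[2:])@rot(v[0],v[1]))
    best=min((least_squares(f,[t,0,p[0]+8,p[1],p[2]-37],loss="soft_l1",f_scale=1.5) for t in (0,.1,.2,.3)),key=lambda r:r.cost)
    v=best.x; R=rot(v[0],v[1]); return v,R,v[2:]-40*R[:,2],np.median(abs(f(v)))
if __name__=="__main__":
    st=bot.read_state(); p=np.array(st["position"]); R0=np.array(st["eef_rot"]); yaw=np.degrees(np.arctan2(R0[1,0],R0[0,0])); print("tcp",p,"yaw",yaw)
    for i in range(3):
        s=bot.snapshot("scene")
        for d in bot.outline_of("scene","probe"):
            m=cv2.erode(d["region"].astype(np.uint8),np.ones((2,2),np.uint8))>0
            P=cloud(s,m); P=P[(np.hypot(P[:,0]-p[0],P[:,1]-p[1])<50)&(P[:,2]<p[2]+30)&(P[:,2]>p[2]-95)]
            if len(P)<150: continue
            v,R,foot,e=fit(P,p,yaw); print(len(P),"tilt",np.degrees(v[:2]),"o-tcp",v[2:]-p,"foot-tcp",foot-p,"err",e); break
E
python3 fit.py
```

```text
tcp [ 460.21 -205.84  204.56] yaw -0.00970315728195297
585 tilt [7.54 0.03] o-tcp [ 10.98   2.21 -36.87] foot-tcp [ 16.23   2.22 -76.52] err 0.5634638872401521
532 tilt [ 7.64 -0.27] o-tcp [ 11.47   1.73 -36.43] foot-tcp [ 16.79   1.53 -76.08] err 0.5476787400286125
```

```bash
cat > fit2.py <<'E'
from fit import *
st=bot.read_state(); p=np.array(st["position"]); R0=np.array(st["eef_rot"]); yaw=np.degrees(np.arctan2(R0[1,0],R0[0,0])); print("tcp",p,"yaw",yaw)
c,sn=np.cos(np.radians(yaw)),np.sin(np.radians(yaw)); ex=np.array([c,sn,0])
piv=p+[0,0,11]
s=bot.snapshot("scene")
ax=lambda t:-np.sin(np.radians(t))*ex+np.array([0,0,np.cos(np.radians(t))])
for t in (0,6,8,10,12,14,16): print(t,"foot px",proj(s,piv-88.7*ax(t)),"disc px",proj(s,piv-45.7*ax(t)))
for d in bot.spot_point("scene","probe_foot"): print("foot spotted",round(d["score"],2),np.array(d["pixel"]))
hsv=cv2.cvtColor(s["image"],cv2.COLOR_BGR2HSV); u,v=proj(s,piv-88.7*ax(10))[0].round().astype(int)
W=s["image"][v-12:v+13,u-12:u+13].astype(int); m=(W[...,2]-W[...,0]>40); r,q=np.nonzero(m); print("copper",m.sum(),q.mean()+u-12,r.mean()+v-12)
for d in bot.outline_of("scene","probe"):
    m=cv2.erode(d["region"].astype(np.uint8),np.ones((2,2),np.uint8))>0
    P=cloud(s,m)
    if len(P)<150: continue
    med=np.median(P,0); P=P[np.linalg.norm(P-med,axis=1)<70]
    if np.hypot(*(med-p)[:2])<40:
        Z=np.array([[c,-sn,0],[sn,c,0],[0,0,1]])
        def f(v):
            R=Z@cv2.Rodrigues(np.array([0,-v[0],0.]))[0]; return np.r_[model((P-(piv+v[1:]-48.7*R[:,2]))@R), 4*v[1:]]
        r=least_squares(f,[.15,0,0,0],loss="soft_l1",f_scale=1.5); print("constrained tilt",np.degrees(r.x[0]),"shift",r.x[1:])
    else:
        def g(v):
            R=cv2.Rodrigues(np.array([v[0],v[1],0.]))[0]@cv2.Rodrigues(np.array([0,0,v[2]]))[0]; return model((P-v[3:])@R)
        b=min((least_squares(g,[0,0,a,*med[:2],44],loss="soft_l1",f_scale=1.5) for a in (-.6,-.2,.2,.6)),key=lambda r:r.cost)
        print("lookalike tilt about x,y (should be 0)",np.degrees(b.x[:3]),b.x[3:])
E
python3 fit2.py
```

```text
tcp [ 460.77 -206.09  205.25] yaw -0.00848079189624234
0 foot px [[357.69 268.25]] disc px [[358.23 248.32]]
6 foot px [[360.58 265.77]] disc px [[359.76 247.07]]
8 foot px [[361.53 264.85]] disc px [[360.26 246.61]]
10 foot px [[362.47 263.9 ]] disc px [[360.77 246.12]]
12 foot px [[363.41 262.91]] disc px [[361.27 245.61]]
14 foot px [[364.33 261.87]] disc px [[361.76 245.08]]
16 foot px [[365.25 260.81]] disc px [[362.26 244.53]]
foot spotted 0.4 [421.3 332. ]
foot spotted 0.38 [385.6 355.7]
copper 18 362.55555555555554 263.72222222222223
lookalike tilt about x,y (should be 0) [  0.29   0.38 -32.37] [ 414.6  -298.61   43.74]
constrained tilt 7.577152895123092 shift [4.5  2.07 0.22]
lookalike tilt about x,y (should be 0) [-1.26 -0.13  1.76] [ 507.78 -322.85   43.81]
```

The held probe's fit gives a tilt of about 7.6°, and the upright look-alikes fit to about 0°, so that is believable. Another 4° is needed, so I retrace into the bore and pull back further.

```bash
python3 -m creep '0 0 35 0; 0 0 70 0; 2 0 80 0; 4 0 90 0; 6 0 99 0; 8 0 107 0; 8 0 107 0'; python3 -m creep '-2 0 0 0; -4 0 0 0; -6 0 0 0; -8 0 0 0; -8 0 0 0'
```

```text
time_s: 15.45
position: [469.0, -206.1, 98.2]
eef_rot: [[1.0, -0.0, -0.0], [-0.0, -1.0, 0.0], [-0.0, -0.0, -1.0]]
ft_force: [0.0, 0.7, 0.0]
opening: 0.235
grip_force: 59.7
time_s: 16.08
position: [462.1, -206.7, 99.2]
eef_rot: [[1.0, -0.001, 0.003], [-0.001, -1.0, -0.001], [0.003, 0.001, -1.0]]
ft_force: [6.6, 0.3, -1.8]
opening: 0.24
grip_force: 59.0
```

```bash
python3 -m creep '1 0 -8 0; -2 0 -20 0; -4 0 -32 0; -6 0 -50 0; -6 0 -80 0; -6 0 -110 0; -6 0 -110 0; -6 0 -110 0'; python3 fit.py; python3 fit2.py | grep -v look
```

```text
time_s: 17.08
position: [454.3, -206.0, 208.4]
eef_rot: [[1.0, -0.0, -0.0], [-0.0, -1.0, 0.0], [-0.0, -0.0, -1.0]]
ft_force: [0.2, -0.5, -1.9]
opening: 0.243
grip_force: 59.2
tcp [ 454.28 -205.95  208.42] yaw -0.01377247932166389
545 tilt [10.1  -0.38] o-tcp [ 14.37   2.   -36.3 ] foot-tcp [ 21.38   1.73 -75.68] err 0.5709412784264956
543 tilt [ 9.93 -0.37] o-tcp [ 14.1    2.19 -37.22] foot-tcp [ 21.     1.93 -76.62] err 0.5201185628195759
532 tilt [ 9.81 -0.45] o-tcp [ 14.18   2.01 -37.12] foot-tcp [ 20.99   1.7  -76.53] err 0.6278337199891442
tcp [ 454.53 -205.99  207.92] yaw -0.011741476524644752
0 foot px [[355.71 268.57]] disc px [[356.19 248.51]]
6 foot px [[358.63 266.06]] disc px [[357.74 247.26]]
8 foot px [[359.59 265.14]] disc px [[358.26 246.79]]
10 foot px [[360.54 264.18]] disc px [[358.77 246.3 ]]
12 foot px [[361.49 263.18]] disc px [[359.27 245.78]]
14 foot px [[362.43 262.14]] disc px [[359.77 245.25]]
16 foot px [[363.35 261.07]] disc px [[360.27 244.69]]
foot spotted 0.53 [361.  265.6]
foot spotted 0.5 [419.3 331.2]
foot spotted 0.5 [385.2 357.4]
copper 17 361.52941176470586 262.70588235294116
constrained tilt 10.029643319182652 shift [5.75 2.03 0.62]
```

```bash
python3 -m creep '0 -45 0 0; 0 -95 0 0; 0 -150 0 0; 0 -205 0 0; 0 -260 0 0.05; -3 -315 0 0.1; -6 -370 0 0.15; -9 -420 0 0.209'; python3 -m creep '0 0 0 0'; python3 -c "
from go import *
rows((442,308.2,208,-12),(442,308.2,151,-12))"
```

```text
time_s: 18.52
position: [445.6, 215.9, 208.6]
eef_rot: [[0.978, -0.209, 0.0], [-0.209, -0.978, 0.0], [0.0, -0.0, -1.0]]
ft_force: [1.8, 0.6, -1.0]
opening: 0.24
grip_force: 59.3
time_s: 18.65
position: [445.6, 216.9, 208.4]
eef_rot: [[0.979, -0.205, 0.0], [-0.205, -0.979, 0.001], [0.0, -0.001, -1.0]]
ft_force: [-1.3, -0.9, -2.1]
opening: 0.24
grip_force: 59.4
now [445.6 216.9 208.4] ang -11.8 j [0.39 0.28 1.95 0.   0.91 2.17]
[-22.3 -88.6   0.5] turn 0.003
[-22.3 -88.6  57.5] turn 0.003
```

```bash
python3 -m creep '-8 -30 0 0; -15 -60 0 0; -22 -88 0 0; -22 -88 25 0; -22 -88 50 0; -22 -88 57 0; -22 -88 57 0; -22 -88 57 0'; cat > fin.py <<'E'
from fit import *
import sys
st=bot.read_state(); p=np.array(st["position"]); R0=np.array(st["eef_rot"]); yaw=np.degrees(np.arctan2(R0[1,0],R0[0,0])); print("tcp",p,"yaw",yaw,"F",np.array(st["ft_force"]),st["grip_force"])
s=bot.snapshot("scene")
for d in bot.outline_of("scene","probe"):
    m=cv2.erode(d["region"].astype(np.uint8),np.ones((2,2),np.uint8))>0
    P=cloud(s,m); P=P[(np.hypot(P[:,0]-p[0],P[:,1]-p[1])<50)&(P[:,2]<p[2]+30)&(P[:,2]>p[2]-70)]
    if len(P)<100: continue
    v,R,foot,e=fit(P,p,yaw); print(len(P),"tilt",np.degrees(v[:2]),"foot-tcp",foot-p,"foot",foot,"axis",R[:,2],"err",e); break
for c in ("scene","top"):
    if c=="top": s=bot.snapshot(c)
    for d in bot.spot_point(c,"mark")[:2]: print(c,"mark",round(d["score"],2),np.array(d["pixel"]),at_z(s,d["pixel"],50))
    if c=="scene":
        u,v=proj(s,[467,304,60])[0].round().astype(int); print("crop",u-60,v-60); cv2.imwrite(f"pics/{sys.argv[1]}.png",cv2.resize(s["image"][v-60:v+60,u-60:u+60],(600,600),interpolation=2))
E
python3 fin.py hover
```

```text
time_s: 19.65
position: [443.3, 304.6, 152.4]
eef_rot: [[0.978, -0.208, 0.001], [-0.208, -0.978, 0.001], [0.001, -0.001, -1.0]]
ft_force: [0.6, 0.4, -1.2]
opening: 0.244
grip_force: 59.5
tcp [443.31 304.56 152.38] yaw -12.001566554874849 F [ 0.55  0.4  -1.25] 59.468958377838135
244 tilt [ 9.91 -0.08] foot-tcp [ 20.97  -3.01 -75.55] foot [464.28 301.55  76.83] axis [-0.17  0.04  0.99] err 0.7969898965208795
scene mark 0.49 [190.2 220.8] [472.43 322.57  50.  ]
crop 132 160
top mark 0.52 [177.  278.9] [467.48 301.21  50.  ]
```

View pics/hover.png

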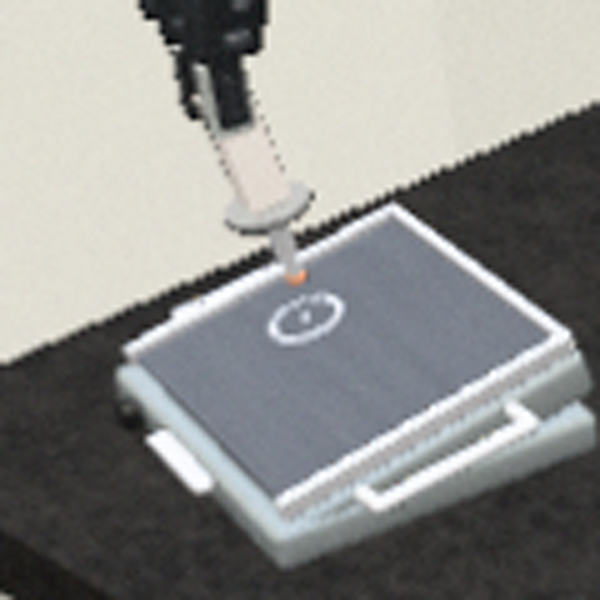

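The crop shows the ring centred at (193.3,223.5) and the copper foot at (191.2,215.3) above it, with the handle leaning towards the grill's front. I check both against the scene-camera geometry.

```bash
python3 - <<'E'
from go import *
s=bot.snapshot("scene")
print("mark scene",at_z(s,(193.3,223.5),50).round(1),"foot @76.5",at_z(s,(191.2,215.3),76.5).round(1), proj(s,[467.4,304.3,49.9]))
n=np.array([-.203,.043,.978])
rows(*[(467.4-20.8+n[0]*k,304.3+2.9+n[1]*k,50+76+n[2]*k,-12) for k in (25,5,0,-6)])
E
```

```text
mark scene [468.1 304.3  50. ] foot @76.5 [464.  300.3  76.5] [[193.07894437 223.64248807]]
now [442.8 304.6 151.8] ang -12.0 j [ 0.55  0.4   1.92 -0.    0.81  2.33]
[-2.1 -3.3  1.4] turn 0.0
[ 2.1 -3.3 21. ] turn 0.0
[ 3.1 -3.3 25.8] turn 0.0
[ 4.4 -3.3 31.7] turn 0.0
```

```bash
python3 -m creep '0 -3 5 0; 1 -3 10 0; 2 -3 15 0; 2.5 -3 20 0; 2.5 -3 22 0; 2.5 -3 22 0; 2.5 -3 22 0'; python3 -m creep '0.4 0 2 0; 0.4 0 2 0; 0.4 0 2 0';python3 -m creep '0.4 0 2 0; 0.4 0 2 0; 0.4 0 2 0'
```

```text
time_s: 20.82
position: [445.9, 307.0, 129.6]
eef_rot: [[0.978, -0.208, 0.0], [-0.208, -0.978, 0.0], [0.0, -0.0, -1.0]]
ft_force: [-0.2, -0.7, -1.2]
opening: 0.241
grip_force: 59.5
time_s: 21.2
position: [446.2, 306.8, 127.5]
eef_rot: [[0.978, -0.208, 0.0], [-0.208, -0.978, -0.0], [0.0, 0.0, -1.0]]
ft_force: [-0.3, 0.4, -1.4]
opening: 0.24
grip_force: 59.5
time_s: 21.58
position: [446.6, 306.8, 125.5]
eef_rot: [[0.978, -0.208, -0.0], [-0.208, -0.978, 0.0], [-0.0, -0.0, -1.0]]
ft_force: [-0.1, 0.8, 0.1]
opening: 0.237
grip_force: 59.6
```

```bash
python3 -m creep '0.4 0 2 0; 0.4 0 2 0; 0.4 0 2 0; 0.4 0 2 0';python3 -m creep '0.3 0 1.5 0; 0.3 0 1.5 0; 0.3 0 1.5 0; 0.3 0 1.5 0'
```

```text
time_s: 22.08
position: [447.0, 306.7, 123.6]
eef_rot: [[0.978, -0.208, 0.0], [-0.208, -0.978, 0.0], [0.0, -0.0, -1.0]]
ft_force: [-1.1, -0.1, 0.5]
opening: 0.241
grip_force: 59.7
time_s: 22.58
position: [447.2, 306.6, 122.0]
eef_rot: [[0.978, -0.208, 0.0], [-0.208, -0.978, 0.0], [0.0, -0.0, -1.0]]
ft_force: [0.3, 0.9, 2.0]
opening: 0.24
grip_force: 59.8
```

```bash
python3 - <<'E'
from workcell import bot
import numpy as np
f=[]
for _ in range(8): bot.snapshot("top"); s=bot.read_state(); f.append(s["ft_force"])
print(np.mean(f,0),np.std(f,0),s["position"],s["grip_force"])
E
```

```text
[-0.55810397  0.60207864  1.34984329] [0.4131903  0.25762904 0.42713103] [447.24643643 306.63220731 122.01079468] 59.79714095592499
```

```bash
python3 -m creep '0.4 0 1.8 0; 0.4 0 1.8 0; 0.4 0 1.8 0; 0.4 0 1.8 0'; python3 - <<'E'
from workcell import bot
import numpy as np
f=[]
for _ in range(8): bot.snapshot("top"); s=bot.read_state(); f.append(s["ft_force"])
print(np.mean(f,0),s["position"],s["grip_force"])
E
python3 fin.py final
```

```text
time_s: 23.48
position: [447.6, 306.5, 120.2]
eef_rot: [[0.978, -0.208, 0.0], [-0.208, -0.978, 0.0], [0.0, -0.0, -1.0]]
ft_force: [-0.5, 0.4, 2.0]
opening: 0.238
grip_force: 59.9
[-0.48441726  0.76193413  2.00791651] [447.63939505 306.52567074 120.21312236] 59.884716868400574
tcp [447.64 306.53 120.21] yaw -11.988544464613575 F [-0.89  1.52  1.55] 59.884716868400574
254 tilt [10.37  0.42] foot-tcp [ 21.43  -2.7  -75.43] foot [469.07 303.83  44.79] axis [-0.18  0.03  0.98] err 0.8801608652223236
scene mark 0.54 [192.5 222.4] [470.57 310.74  50.  ]
crop 132 160
top mark 0.57 [174.3 277.9] [470.1  307.77  50.  ]
```

View pics/final.png

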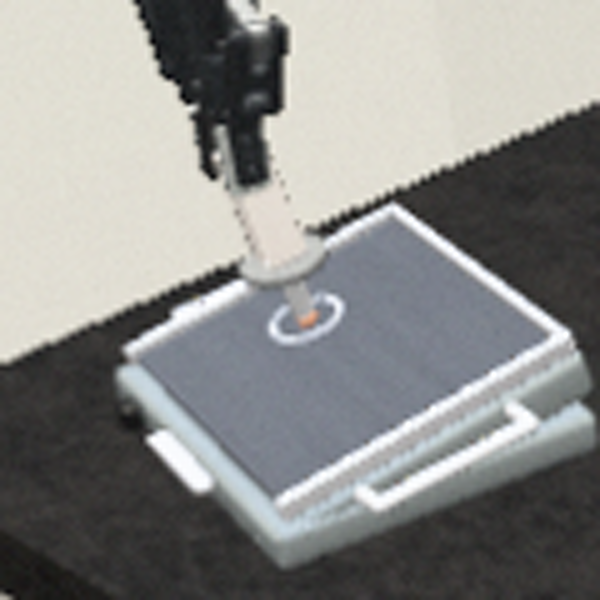

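The foot sits at crop (308,319), in the centre of the ring at (307,317). The tilt is about 10.4° against the plate's 12°, and the contact force is about 3.1 N, which puts the tip about half-way in. I hand the job in.

```bash
python3 -c "
from workcell import bot
print(bot.sign_off())"
```

```text
the job is handed in; nothing more can be done
None
```

The job is handed in, with no verdict returned: by my readings the clamp is open at about 1.37 rad, and the probe is held with its foot centred in the ring, about 1.6° off square to the plate, pressing at about 3 N (tip about half-way in).

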